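Lay out the stitching and edging kit on the kit board

TASK

Complete the kit on the grey kit board: stand the white glue bottle on the free cork round between the two paint bottles, and fill the left-hand rounds so that each thing is beside its partner: the black thread just left of the black paint, the orange thread just left of the red paint, and the yellow beeswax, lying flat, just left of the glue. Everything stands upright and centred on its round; leave the two paints and the white thread where they are and knock nothing over. The order of work is free.

Things in the scene. Friction and masses are not known exactly. Their poses are not given: they have to be found in the camera images.
- kit_board: Fixed grey board, 204 mm (its x) by 144 mm (its y), 18 mm thick, with six flush cork rounds 58 mm across in 3 rows. Origin: centre of its underside. x points away from the robot, y to its left (yaw up to 0.25 rad). Round centres at x -70 (near), 0 (middle), +70 mm (far); y -40 mm (right), +40 mm (left); top at z 18 mm. Grey boxes 120 and 140 mm tall stand close to its left side and far end.
- black_paint: Small upright black edge-paint bottle with a white cap, body 33 mm across and 56 mm tall, 72 mm with the cap; loose, about 70 g. It stands already on the near or the far right-hand round of the kit board and stays there. Origin: centre of its underside; z up.
- red_paint: Small upright red edge-paint bottle with a black cap, body 33 mm across and 56 mm tall, 72 mm with the cap; loose, about 70 g. It stands already on the near or the far right-hand round of the kit board and stays there. Origin: centre of its underside; z up.
- glue: Loose upright white plastic glue bottle, body 46 mm across and 85 mm tall, 101 mm with its white cap, about 150 g; stands on the bench. Origin: centre of its underside; z up.
- black_spool: Loose upright wooden thread spool wound with black thread, a round black label 25 mm wide on its top; flanges 36 mm across, 46 mm tall, a loose thread end sticks out near its foot (no obstacle). Origin: on the spool's axis at its underside; z up. About 60 g.
- orange_spool: Loose upright wooden thread spool wound with orange thread, a round orange label 25 mm wide on its top; flanges 40 mm across, 44 mm tall, a loose thread end sticks out near its foot (no obstacle). Origin: on the spool's axis at its underside; z up. About 60 g.
- wax: Loose block of yellow beeswax lying flat on the bench, 38 mm (its x) by 55 mm (its y), 22 mm tall, 45 g; grip it across the 38 mm. Origin: centre of its underside; z up. Any turn about z will do on the board.
- white_spool: Loose upright wooden thread spool wound with white thread, a round white label 25 mm wide on its top; flanges 36 mm across, 51 mm tall, a loose thread end sticks out near its foot (no obstacle). Origin: on the spool's axis at its underside; z up. About 60 g. A bystander on the bench, to be left alone.
Things that resemble listed ones, but are neither listed nor needed, are in the scene too. What is shaped like the black_paint but purple is not meant.

How it is judged:
At the end, for the whole second after the job is handed in: Glue on the middle right round, wax flat on the middle left round, black spool on the left round beside the black paint, orange spool beside the red paint: each within 12 mm (board x and y), upright, on the board, at rest. Paints moved under 15 mm, white spool under 20 mm, all upright (((x of black_paint in the frame of kit_board below 0 m and x of black_spool in the frame of kit_board between -0.082 and -0.058 m and y of black_spool in the frame of kit_board between 0.028 and 0.052 m and z of black_spool in the frame of kit_board between 0.012 and 0.024 m and angle between each of black_spool, orange_spool's own z axis and vertical below 0.15 rad and linear speed of each of black_spool, orange_spool below 0.02 m/s and x of orange_spool in the frame of kit_board between 0.058 and 0.082 m and y of orange_spool in the frame of kit_board between 0.028 and 0.052 m and z of orange_spool in the frame of kit_board between 0.012 and 0.024 m) or (x of black_paint in the frame of kit_board above 0 m and x of black_spool in the frame of kit_board between 0.058 and 0.082 m and y of black_spool in the frame of kit_board between 0.028 and 0.052 m and z of black_spool in the frame of kit_board between 0.012 and 0.024 m and angle between each of black_spool, orange_spool's own z axis and vertical below 0.15 rad and linear speed of each of black_spool, orange_spool below 0.02 m/s and x of orange_spool in the frame of kit_board between -0.082 and -0.058 m and y of orange_spool in the frame of kit_board between 0.028 and 0.052 m and z of orange_spool in the frame of kit_board between 0.012 and 0.024 m)) and x of glue in the frame of kit_board between -0.012 and 0.012 m and y of glue in the frame of kit_board between -0.052 and -0.028 m and z of glue in the frame of kit_board between 0.012 and 0.024 m and angle between each of glue, wax, black_paint, red_paint, white_spool's own z axis and vertical below 0.15 rad and linear speed of each of glue, wax below 0.02 m/s and x of wax in the frame of kit_board between -0.012 and 0.012 m and y of wax in the frame of kit_board between 0.028 and 0.052 m and z of wax in the frame of kit_board between 0.012 and 0.024 m and distance of each of black_paint, red_paint from where it was at the start of the episode below 0.015 m and distance of white_spool from where it was at the start of the episode below 0.02 m); the robot touches nothing.
It fails at once if a bottle is tipped over (angle between any of black_paint, red_paint, glue's own z axis and vertical above 0.7 rad).
It fails at once if a thread spool is tipped over (angle between any of white_spool, black_spool, orange_spool's own z axis and vertical above 0.7 rad).
It also fails if it takes over 96 s, if anything falls off the work surface, if the arm or the gripper's body presses on something with over 40 N, if the wrist force passes 120 N, or if a joint passes its speed limit or range.

ROBOT

A 6-joint arm with a two-finger parallel gripper is mounted at the origin on the work surface; the furniture and walls round the work are solid. World frame = base frame: x ahead of the robot, y to its left, z up, the work surface at z = 0. Lengths are in m, angles in rad, forces in N, time in s.
With the tool pointing down it reaches from about 0.3 to 0.875 m from the base axis. Payload 6.4 kg.
Tool frame: the origin (TCP) lies at the centre of the arm's flange, where the gripper is bolted on; the fingertips stand 173 mm ahead of it and the grasp point (between the pads) lies 155 mm ahead of it; z points along the fingers, y is the line along which they close (so a half turn about z gives the same grasp; the last joint's range is limited). The gripper opens to 85 mm and grips with 20 to 120 N. Pads are 22 mm wide; open, the fingers measure 114 mm over their backs; the gripper's body (76 mm by 85 mm) begins 54 mm behind the grasp point. The pads swing forward as they close: fully open they stand 13 mm farther back than shut.
Start: joints at [-1.441, 0.181, 1.607, -0, 1.354, -0.206], TCP at [0.189, -0.543, 0.405] pointing down, gripper open.
Joint ranges: [-2.99, 2.99], [-0.89, 2.07], [0.3, 2.58], [-1.14, 4.28], [0, 2.63], [-3.12, 3.12]. Speed limits (rad/s): [2.57, 2.57, 3.01, 3.14, 3.14, 3.14].

INTERFACE

Orientations are given as a unit quaternion [w, x, y, z].
In Python, from bench import get_obs, camera, get_calibration, hand_in gives the robot as it stands. The module is installed in compiled form; this text tells all that it offers.
- The arm moves only by the tool drive_tool, never from a script. Its argument "increments" is a list of rows, each a list of 2 entries, a list of its own where there are three numbers: the shift along the tool's x, y, z normalised to -1 to 1, where 1 is 250 mm, then the turn about the tool's z normalised to -1 to 1, where 1 is 90 degrees. A call has exactly 8 rows; each row is the pose to reach, as a shift and turn from the pose commanded when the call began, along the tool's axes at that moment; what a row does not reach only later rows make up. A row lasts 1/8 s, in which the tool goes at most 62.5 mm and 10.7 degrees, less where a joint would pass 70% of its speed; a pose out of reach is approached as far as the arm can. A call with a number of a shift or a turn outside -1 to 1 is refused whole. A call with a gripper value outside its range is refused whole. "claw" is the closure, from 0 (fully open) to 1 (shut), set as the call begins (left out, the last holds). The fingers move at their own pace and stop on an object; the grip force is fixed at half the most. Time passes only in rows, so rows that repeat a pose let the fingers close, or fill a call up. It gives the time, the measured TCP pose, the force and the opening at its end, in the units of the state.
- get_obs(): the state, without advancing time (a new reading comes with each control period).
- camera(name): name is "side" or "top"; returns the picture (400x640x3 uint8, blue, green, red); there is no depth.
- get_calibration(name): a dict with "K" (3x3 intrinsics, pixels), "origin" and "orientation" of the camera in the world. Camera axes: x right, y down, z forward; pixel columns grow to the right and rows downward; lengths in m; the calibration is good to about 2 mm. A picture is of the moment at which its call begins. get_calibration takes no time and is no camera call.
- hand_in(): hands the job in, once; it reports no verdict.
The state is a dict: "time_s": time; "q": joint angles; "dq": joint speeds; "joint_efforts": joint torques, N m; "eef_pos": TCP position; "eef_rot": TCP orientation; "wrist_force": force on the tool from outside, world axes, zero at the start; "torque": the same for the moment, N m; "opening": opening from 0.0 (shut) to 1.0 (fully open).
Only numpy, scipy, OpenCV 4.12 (cv2) and the standard library are available. Lean on these libraries where they do the work, as an engineer would, in place of code of your own. Each camera call takes 0.05 s, during which the arm holds its last target. There are 200 camera calls.

## Working session

There is one attempt and no reset: what is moved stays moved. The work goes in short steps, Python scripts to look and compute and a tool call to move; the robot and the scene stay as the last step left them, time stands still between calls to the robot, and variables do not carry over. Pictures are saved under pics/ and viewed, on a budget of 14 in all, crops included, one or two more only if the job needs it, and the job is handed in when it is done.

Besides the shell and the picture viewer there is one more tool, called after "Call:" in YAML: its name, and indented under it one key for each argument. drive_tool: Moves the arm, as the interface text tells. Its arguments: {"type":"object","properties":{"increments":{"type":"array","items":{"type":"array"}},"claw":{"type":"number"}},"required":["increments"]}

```bash
mkdir -p pics; python3 - <<'E'
from bench import *
import cv2
for n in("top","side"):
    cv2.imwrite(f"pics/{n}0.png",camera(n)); c=get_calibration(n); print(n,c)
o=get_obs(); print(o)
E
```

```text
top {'K': array([[490.00896718,   0.        , 316.62094016],
       [  0.        , 490.00896718, 198.64436043],
       [  0.        ,   0.        ,   1.        ]]), 'origin': array([0.36327957, 0.04275909, 1.25553797]), 'orientation': array([-0.05667894,  0.70992579, -0.69978307,  0.0556465 ])}
side {'K': array([[400.42564777,   0.        , 319.43829951],
       [  0.        , 400.42564777, 196.54342218],
       [  0.        ,   0.        ,   1.        ]]), 'origin': array([0.75305278, 0.49129319, 0.75826903]), 'orientation': array([-0.06739719,  0.20934364,  0.93382175, -0.28215207])}
{'time_s': 0.1, 'q': array([-1.44128625e+00,  1.81437861e-01,  1.60787926e+00,  5.18731250e-05,
        1.35380472e+00, -2.06325107e-01]), 'dq': array([-2.44360556e-03, -3.61407456e-03, -2.82755134e-03, -8.60714366e-05,
       -3.21638911e-04,  3.89071108e-04]), 'joint_efforts': array([ 1.86653810e-04, -4.45878482e+01, -3.52237487e+01, -1.85508761e-04,
        4.17261530e-03,  8.88801907e-06]), 'eef_pos': array([ 0.18947674, -0.5426516 ,  0.40390418]), 'eef_rot': array([-7.63057628e-04,  9.85935584e-01,  1.67124023e-01,  5.46643164e-05]), 'wrist_force': array([ 0.90484503,  0.32441865, -0.43352964]), 'torque': array([ 0.04321269, -0.02718216, -0.03203093]), 'opening': 1.0013317045923569}
```

View pics/top0.png

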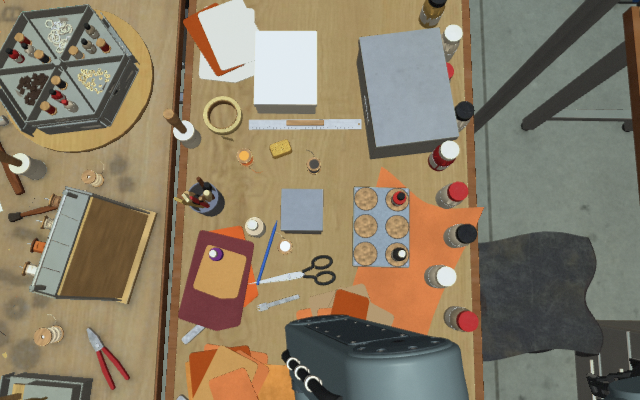

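View pics/side0.png

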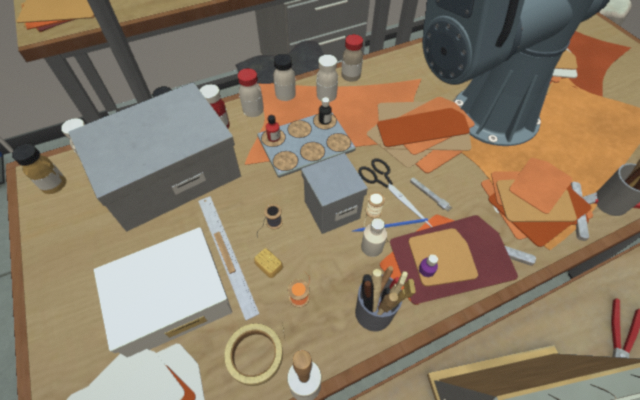

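```bash
cat > h.py <<'E'
import numpy as np,cv2
from scipy.spatial.transform import Rotation as R
from bench import *
def cal(n):
    c=get_calibration(n);w,x,y,z=c["orientation"];return c["K"],c["origin"],R.from_quat([x,y,z,w]).as_matrix()
def ray(n,u,v,z):
    K,o,M=cal(n);d=M@np.linalg.inv(K)@[u,v,1.];return o+d*(z-o[2])/d[2]
def proj(n,p):
    K,o,M=cal(n);c=K@(M.T@(np.array(p)-o));return c[:2]/c[2]
E
python3 - <<'E'
import cv2,numpy as np
i=cv2.imread("pics/top0.png");s=cv2.imread("pics/side0.png")
a=cv2.resize(i[130:280,225:425],None,fx=4,fy=4,interpolation=cv2.INTER_CUBIC)
cv2.imwrite("pics/c1.png",a)
b=cv2.resize(s[90:320,220:420],None,fx=2.6,fy=2.6,interpolation=cv2.INTER_CUBIC)
cv2.imwrite("pics/c2.png",b)
E
```

```text
(no output)
```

View pics/c1.png

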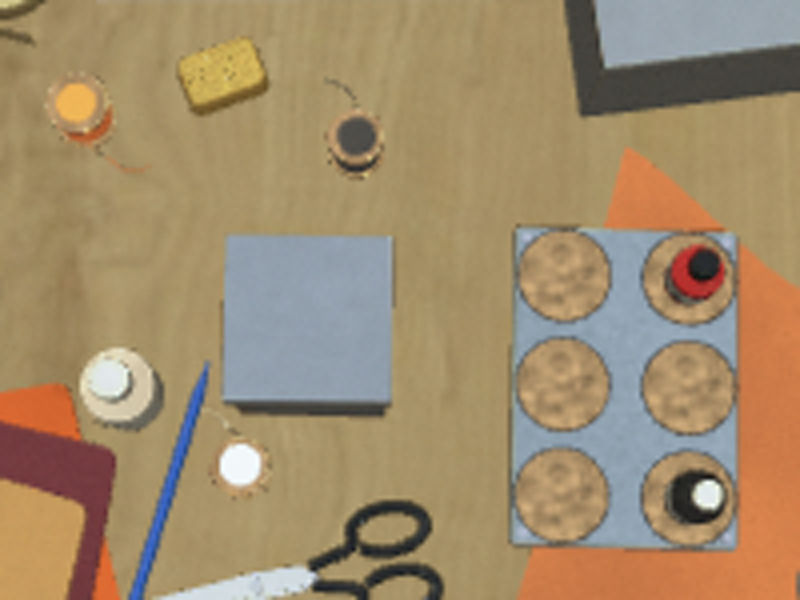

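View pics/c2.png

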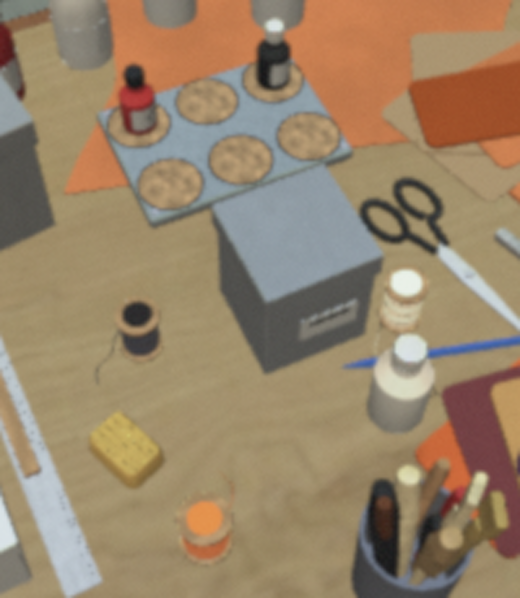

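```bash
python3 - <<'E'
from h import *
i=cv2.imread("pics/top0.png"); hsv=cv2.cvtColor(i,cv2.COLOR_BGR2HSV).astype(int)
H,S,V=hsv[...,0],hsv[...,1],hsv[...,2]
uv=lambda x,y:(225+(x+.5)/4-.5,130+(y+.5)/4-.5)
def blob(mask,x,y,r,nm,z):
    u,v=uv(x,y);m=np.zeros(mask.shape,np.uint8);cv2.circle(m,(round(u),round(v)),r,255,-1);m&=(mask*255).astype(np.uint8)
    n,l,st,c=cv2.connectedComponentsWithStats(m);k=1+st[1:,4].argmax();p=ray("top",*c[k],z)
    print(nm,st[k],c[k].round(2),p.round(4));return l==k
blob((V<85)&(S<90),356,136,6,"black",.046)
blob((H<22)&(H>12)&(S>130)&(V>215),77,102,7,"orange",.044)
blob((V>190)&(S<40),240,465,8,"white",.051)
blob((V>205)&(S<25),110,380,8,"gluecap",.101)
m=blob((H>20)&(H<32)&(S>120)&(V>100),223,75,16,"wax",.018)
print(cv2.minAreaRect(np.argwhere(m)[:,::-1].astype(np.float32)))
for x,y in [(516,227),(737,236),(735,548),(511,545),(563,275),(562,384),(561,495),(688,277),(688,387),(688,497)]: print(ray("top",*uv(x,y),.018).round(4))
for x,y in [(226,236),(392,236),(391,403),(222,401)]: print("box",ray("top",*uv(x,y),.12).round(4))
for x,y in [(222,402)]:print(i[220:235,245:264].max(2))
# side wax+ cap check
for n,p in dict(cap=[358/2.6,0]).items(): pass
for nm,x,y,z in [("cap",409,347,.101),("orange",204,519,.044),("black",137,315,.046),("white",406,283,.051),("waxtop",122,440,.022)]:
    print(nm,ray("side",220+x/2.6-.3,90+y/2.6-.3,z).round(4))
E
```

```text
black [311 160   8   8  49] [314.04 163.78] [0.6464 0.0537 0.046 ]
orange [239 151  10  10  74] [243.55 155.22] [0.6666 0.2331 0.044 ]
white [280 241  10  11  85] [284.6  245.74] [0.4384 0.1227 0.051 ]
gluecap [247 220  10   9  71] [251.75 224.04] [0.4853 0.1984 0.101 ]
wax [270 139  21  17 238] [279.93 147.3 ] [0.6956 0.1434 0.018 ]
((280.2499694824219, 147.24998474121094), (12.649110794067383, 19.922346115112305), 71.56504821777344)
[ 0.595  -0.0485  0.018 ]
[ 0.5912 -0.1903  0.018 ]
[ 0.3928 -0.186   0.018 ]
[ 0.3926 -0.0459  0.018 ]
[ 0.5642 -0.0787  0.018 ]
[ 0.4942 -0.0779  0.018 ]
[ 0.4242 -0.0772  0.018 ]
[ 0.5641 -0.1586  0.018 ]
[ 0.4935 -0.1578  0.018 ]
[ 0.4241 -0.157   0.018 ]
box [0.5681 0.1297 0.12  ]
box [0.5695 0.032  0.12  ]
box [0.4709 0.0313 0.12  ]
box [0.4707 0.1295 0.12  ]
[[159 162 204 211 222 227 228 229 231 215 193 221 221 219 216 206 168 163
  164]
 [160 181 219 217 229 233 233 234 234 230 227 163 213 215 213 209 212 149
  163]
 [152 220 223 229 230 234 235 234 234 233 232 235 199 210 210 208 208 206
  141]
 [184 223 224 230 231 233 234 235 235 236 230 233 
[... 367 characters left out ...]
9 186 215 229 230 229 231 240 157 112 151 205 211 211 209 217
  128]
 [172 216 221 217 188 171 170 177 154 142 113 142 205 211 212 210 209 206
  123]
 [166 220 220 220 217 213 186 154 136 156 200 200 211 211 211 210 217 157
  109]
 [166 176 213 220 219 220 216 211 209 210 215 212 209 213 209 211 198 125
  103]
 [167 169 201 217 218 218 217 217 216 213 212 212 211 210 209 203 132 103
  103]
 [164 166 173 190 221 217 216 216 214 214 212 211 208 209 200 133 106 106
  102]
 [159 165 168 172 159 184 215 212 213 213 213 219 206 148 126 108 104 105
  108]]
cap [0.4876 0.1981 0.101 ]
orange [0.6681 0.2333 0.044 ]
black [0.6484 0.0549 0.046 ]
white [0.4395 0.1225 0.051 ]
waxtop [0.6971 0.1405 0.022 ]
```

```bash
cat >> h.py <<'E'
def go(x,y,z,yaw=None):
    o=get_obs();w,a,b,c=o["eef_rot"];M=R.from_quat([a,b,c,w]).as_matrix()
    d=M.T@(np.array([x,y,z])-o["eef_pos"]);cur=np.degrees(np.arctan2(M[1,0],M[0,0]))
    t=0 if yaw is None else -((yaw-cur+180)%360-180)/90
    print("t",round(o["time_s"],2),"pos",o["eef_pos"].round(4),"yaw",cur.round(2),"tilt",(M[:,2]).round(3),"open",round(o["opening"],3),"q6",o["q"][5].round(2),"F",o["wrist_force"].round(1))
    print("shift",(d/.25).round(3),"turn",round(t,3))
E
```

Call:
drive_tool:
  increments:
    - [[0.25, -0.17, 0], -0.12]
    - [[0.5, -0.34, 0], -0.24]
    - [[0.7, -0.48, 0], -0.36]
    - [[0.95, -0.65, 0], -0.48]
    - [[0.95, -0.65, 0], -0.6]
    - [[0.95, -0.65, 0], -0.72]
    - [[0.95, -0.65, 0], -0.84]
    - [[0.95, -0.65, 0], -0.95]
  claw: 0

```text
time_s: 1.1
eef_pos: [0.3602, -0.3108, 0.4043]
eef_rot: [-0.0, 0.608, 0.794, 0.0]
wrist_force: [-0.2, -0.4, -0.3]
opening: 0.998
```

```bash
python3 -c "
from h import *
go(.695,.142,.32,110.5)"
```

```text
t 1.1 pos [ 0.3602 -0.3108  0.4043] yaw 105.12 tilt [-0.001  0.001 -1.   ] open 0.998 q6 -1.23 F [-0.2 -0.4 -0.3]
shift [1.399 1.765 0.338] turn -0.06
```

Call:
drive_tool:
  increments:
    - [[0.15, 0.18, 0], -0.06]
    - [[0.3, 0.36, 0], -0.06]
    - [[0.45, 0.55, 0], -0.06]
    - [[0.6, 0.75, 0], -0.06]
    - [[0.75, 0.9, 0], -0.06]
    - [[0.8, 1.0, 0], -0.06]
    - [[0.8, 1.0, 0], -0.06]
    - [[0.8, 1.0, 0], -0.06]

```text
time_s: 2.1
eef_pos: [0.5506, -0.0545, 0.4042]
eef_rot: [-0.001, 0.573, 0.82, -0.0]
wrist_force: [-0.9, -0.1, 1.0]
opening: 1.0
```

Call:
drive_tool:
  increments:
    - [[0.12, 0.15, 0.05], 0]
    - [[0.25, 0.3, 0.1], 0]
    - [[0.4, 0.5, 0.2], 0]
    - [[0.55, 0.65, 0.25], 0]
    - [[0.6, 0.7, 0.3], 0]
    - [[0.6, 0.7, 0.3], 0]
    - [[0.6, 0.7, 0.3], 0]
    - [[0.6, 0.7, 0.3], 0]

```text
time_s: 3.1
eef_pos: [0.6638, 0.1451, 0.3309]
eef_rot: [0.001, 0.573, 0.819, 0.0]
wrist_force: [1.3, 0.1, 0.8]
opening: 0.996
```

```bash
python3 -c "
from h import *
go(.695,.142,.174,110.5)"
```

```text
t 3.1 pos [0.6638 0.1451 0.3309] yaw 110.02 tilt [ 0.001 -0.    -1.   ] open 0.996 q6 -0.31 F [1.3 0.1 0.8]
shift [-0.054  0.112  0.628] turn -0.005
```

Call:
drive_tool:
  increments:
    - [[-0.03, 0.06, 0.1], 0]
    - [[-0.054, 0.112, 0.2], 0]
    - [[-0.054, 0.112, 0.35], 0]
    - [[-0.054, 0.112, 0.45], 0]
    - [[-0.054, 0.112, 0.55], 0]
    - [[-0.054, 0.112, 0.6], 0]
    - [[-0.054, 0.112, 0.628], 0]
    - [[-0.054, 0.112, 0.628], 0]

```text
time_s: 4.1
eef_pos: [0.6948, 0.1439, 0.1729]
eef_rot: [0.0, 0.573, 0.82, 0.0]
wrist_force: [0.3, -0.2, 0.6]
opening: 1.002
```

Call:
drive_tool:
  increments:
    - [[0, 0, 0], 0]
    - [[0, 0, 0], 0]
    - [[0, 0, 0], 0]
    - [[0, 0, 0], 0]
    - [[0, 0, 0], 0]
    - [[0, 0, 0], 0]
    - [[0, 0, 0], 0]
    - [[0, 0, 0], 0]
  claw: 1

```text
time_s: 5.1
eef_pos: [0.6952, 0.1439, 0.1738]
eef_rot: [0.001, 0.573, 0.82, 0.001]
wrist_force: [-0.0, 0.4, 5.6]
opening: 0.411
```

```bash
python3 -c "
from h import *
cv2.imwrite('pics/s1.png',cv2.resize(camera('side')[100:350,130:430],None,fx=2,fy=2))
go(.494,-.078,.30,110.5)"
```

```text
t 5.15 pos [0.6952 0.1439 0.1738] yaw 110.14 tilt [ 0.002  0.    -1.   ] open 0.411 q6 -0.31 F [0.7 0.7 6.1]
shift [-0.557 -1.06  -0.506] turn -0.004
```

View pics/s1.png

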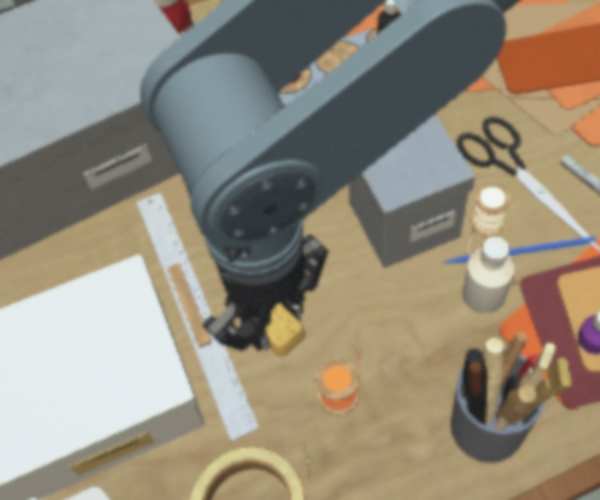

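Call:
drive_tool:
  increments:
    - [[0, 0, -0.1], 0]
    - [[0, 0, -0.25], 0]
    - [[0, 0, -0.45], 0]
    - [[0, 0, -0.62], 0]
    - [[-0.1, -0.15, -0.62], 0]
    - [[-0.2, -0.3, -0.62], 0]
    - [[-0.3, -0.45, -0.62], 0]
    - [[-0.4, -0.6, -0.62], 0]

```text
time_s: 6.15
eef_pos: [0.5871, -0.0026, 0.329]
eef_rot: [0.0, 0.572, 0.82, 0.0]
wrist_force: [-0.4, -0.5, 0.6]
opening: 0.412
```

```bash
python3 -c "
from h import *
go(.494,-.078,.33,90)"
```

```text
t 6.15 pos [ 0.5871 -0.0026  0.329 ] yaw 110.16 tilt [ 0.001 -0.    -1.   ] open 0.412 q6 -0.56 F [-0.4 -0.5  0.6]
shift [-0.155 -0.454 -0.004] turn 0.224
```

Call:
drive_tool:
  increments:
    - [[-0.05, -0.15, 0], 0.1]
    - [[-0.1, -0.3, 0], 0.2]
    - [[-0.157, -0.457, 0], 0.224]
    - [[-0.157, -0.457, 0.1], 0.224]
    - [[-0.157, -0.457, 0.2], 0.224]
    - [[-0.157, -0.457, 0.3], 0.224]
    - [[-0.157, -0.457, 0.38], 0.224]
    - [[-0.157, -0.457, 0.38], 0.224]

```text
time_s: 7.15
eef_pos: [0.4938, -0.0776, 0.2322]
eef_rot: [-0.001, 0.707, 0.707, -0.001]
wrist_force: [0.2, -0.5, 0.5]
opening: 0.411
```

```bash
python3 -c "
from h import *
cv2.imwrite('pics/s2.png',cv2.resize(camera('side')[60:260,180:440],None,fx=3,fy=3))
go(.494,-.078,.193,90)"
```

```text
t 7.2 pos [ 0.4944 -0.0778  0.2332] yaw 89.98 tilt [-0.001  0.    -1.   ] open 0.414 q6 -0.39 F [ 0.4 -0.3 -1.3]
shift [-0.001 -0.002  0.161] turn -0.0
```

View pics/s2.png

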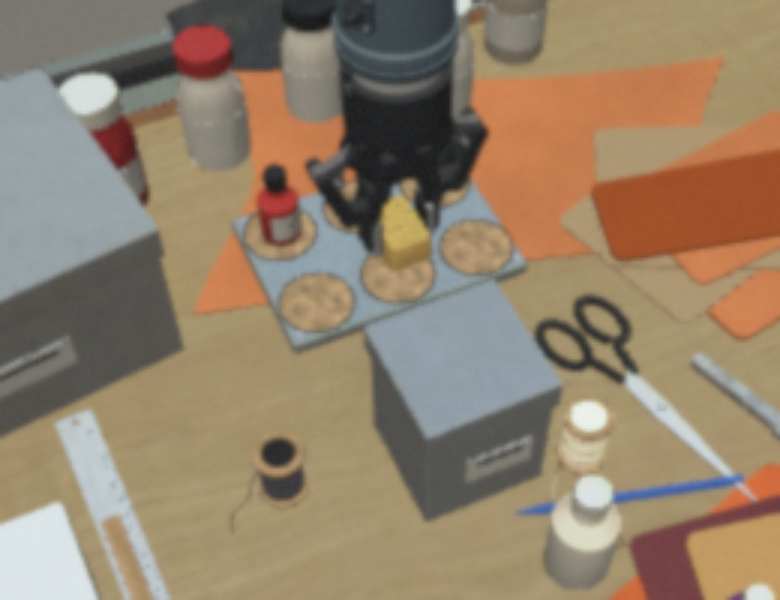

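Call:
drive_tool:
  increments:
    - [[0, 0, 0.05], 0]
    - [[0, 0, 0.09], 0]
    - [[0, 0, 0.12], 0]
    - [[0, 0, 0.14], 0]
    - [[0, 0, 0.15], 0]
    - [[0, 0, 0.16], 0]
    - [[0, 0, 0.16], 0]
    - [[0, 0, 0.16], 0]

```text
time_s: 8.2
eef_pos: [0.4946, -0.0779, 0.1929]
eef_rot: [0.0, 0.707, 0.707, 0.0]
wrist_force: [-0.5, -0.6, -0.5]
opening: 0.412
```

Call:
drive_tool:
  increments:
    - [[0, 0, 0], 0]
    - [[0, 0, 0], 0]
    - [[0, 0, 0], 0]
    - [[0, 0, 0], 0]
    - [[0, 0, -0.1], 0]
    - [[0, 0, -0.3], 0]
    - [[0, 0, -0.5], 0]
    - [[0, 0, -0.6], 0]
  claw: 0.3

```text
time_s: 9.2
eef_pos: [0.4951, -0.0781, 0.3459]
eef_rot: [0.002, 0.707, 0.707, 0.001]
wrist_force: [0.5, -0.4, -0.3]
opening: 0.704
```

```bash
python3 -c "
from h import *
go(.6474,.0543,.34,0)"
```

```text
t 9.2 pos [ 0.4951 -0.0781  0.3459] yaw 89.98 tilt [ 0.004 -0.002 -1.   ] open 0.704 q6 -0.39 F [ 0.5 -0.4 -0.3]
shift [0.53  0.609 0.025] turn 1.0
```

Call:
drive_tool:
  increments:
    - [[0.08, 0.1, 0], 0.118]
    - [[0.17, 0.2, 0], 0.236]
    - [[0.25, 0.3, 0], 0.354]
    - [[0.34, 0.4, 0], 0.47]
    - [[0.43, 0.5, 0], 0.59]
    - [[0.53, 0.61, 0], 0.7]
    - [[0.53, 0.61, 0], 0.82]
    - [[0.53, 0.61, 0], 0.94]
  claw: 0.15

```text
time_s: 10.2
eef_pos: [0.6472, 0.0552, 0.3421]
eef_rot: [-0.0, 0.999, 0.045, -0.0]
wrist_force: [-0.5, -0.7, -0.3]
opening: 0.857
```

```bash
python3 -c "
from h import *
i=camera('top');cv2.imwrite('pics/t3.png',cv2.resize(i[130:280,290:450],None,fx=4,fy=4,interpolation=2))
h=cv2.cvtColor(i,cv2.COLOR_BGR2HSV);m=cv2.inRange(h,(20,120,100),(32,255,255));m[:180]=0;m[:,:340]=0;m[270:]=0;m[:,420:]=0
n,l,s,c=cv2.connectedComponentsWithStats(m)
for k in range(1,n):
  if s[k,4]>60: print(s[k],c[k],ray('top',*c[k],.038).round(4))
go(.6474,.0543,.182,0)"
```

```text
[355 218  22  15 294] [365.82993197 224.92857143] [ 0.4939 -0.0778  0.038 ]
t 10.25 pos [0.6471 0.055  0.3422] yaw 4.74 tilt [-0.001  0.    -1.   ] open 0.847 q6 1.39 F [ 0.6 -0.4  0.7]
shift [0.002 0.003 0.641] turn 0.053
```

View pics/t3.png

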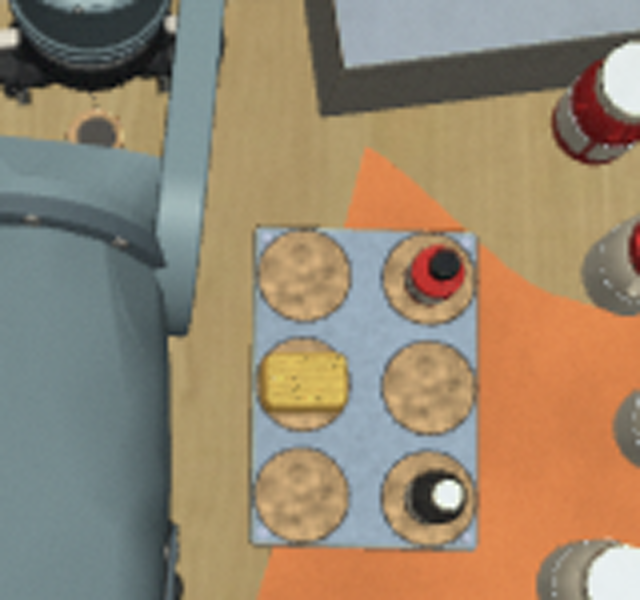

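Call:
drive_tool:
  increments:
    - [[0, 0, 0.12], 0.05]
    - [[0, 0, 0.25], 0.05]
    - [[0, 0, 0.37], 0.05]
    - [[0, 0, 0.47], 0.05]
    - [[0, 0, 0.55], 0.05]
    - [[0, 0, 0.6], 0.05]
    - [[0, 0, 0.64], 0.05]
    - [[0, 0, 0.64], 0.05]

```text
time_s: 11.25
eef_pos: [0.6469, 0.0546, 0.1823]
eef_rot: [-0.0, 1.0, 0.009, -0.0]
wrist_force: [0.7, 0.2, -0.3]
opening: 0.848
```

Call:
drive_tool:
  increments:
    - [[0, 0, 0], 0]
    - [[0, 0, 0], 0]
    - [[0, 0, 0], 0]
    - [[0, 0, 0], 0]
    - [[0, 0, 0], 0]
    - [[0, 0, 0], 0]
    - [[0, 0, 0], 0]
    - [[0, 0, 0], 0]
  claw: 1

```text
time_s: 12.25
eef_pos: [0.6476, 0.0545, 0.1838]
eef_rot: [0.0, 1.0, 0.009, 0.001]
wrist_force: [0.1, 0.6, 6.4]
opening: 0.409
```

Call:
drive_tool:
  increments:
    - [[0, 0, -0.05], 0]
    - [[0, 0, -0.15], 0]
    - [[0, 0, -0.3], 0]
    - [[0, 0, -0.45], 0]
    - [[0, 0, -0.6], 0]
    - [[0, 0, -0.66], 0]
    - [[0, 0, -0.66], 0]
    - [[0, 0, -0.66], 0]

```text
time_s: 13.25
eef_pos: [0.6464, 0.0546, 0.3456]
eef_rot: [-0.0, 1.0, 0.009, -0.002]
wrist_force: [-0.0, 0.0, -1.3]
opening: 0.399
```

```bash
python3 -c "
from h import *
cv2.imwrite('pics/s3.png',cv2.resize(camera('side')[60:260,180:440],None,fx=3,fy=3))
go(.4242,-.0772,.345,0)"
```

```text
t 13.3 pos [0.6464 0.0546 0.3454] yaw 0.99 tilt [-0.004  0.    -1.   ] open 0.403 q6 1.46 F [ 0.4 -0.2 -1.4]
shift [-0.898  0.512  0.005] turn 0.011
```

View pics/s3.png

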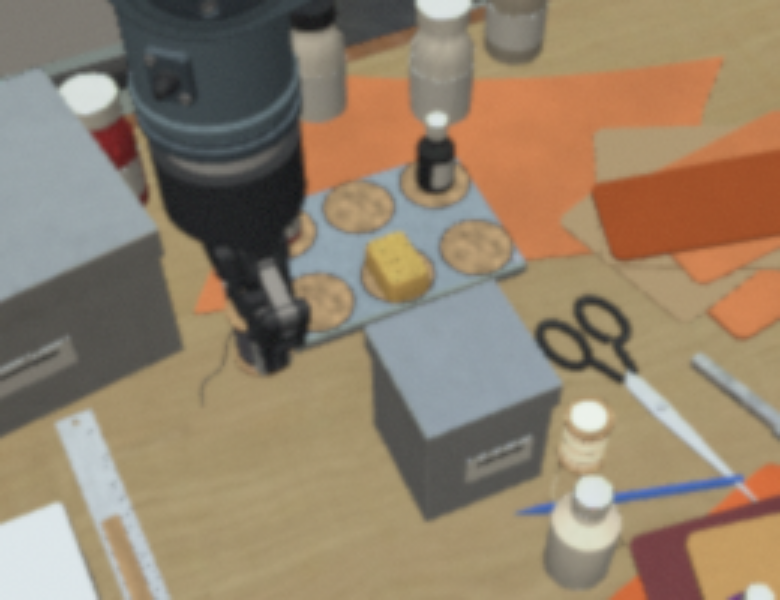

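Call:
drive_tool:
  increments:
    - [[-0.1, 0.06, 0], 0.01]
    - [[-0.25, 0.14, 0], 0.01]
    - [[-0.4, 0.23, 0], 0.01]
    - [[-0.55, 0.31, 0], 0.01]
    - [[-0.7, 0.4, 0], 0.01]
    - [[-0.8, 0.46, 0], 0.01]
    - [[-0.89, 0.51, 0], 0.01]
    - [[-0.89, 0.51, 0], 0.01]

```text
time_s: 14.3
eef_pos: [0.4256, -0.0771, 0.3465]
eef_rot: [-0.001, 1.0, -0.0, -0.001]
wrist_force: [-0.7, -0.0, 0.0]
opening: 0.405
```

```bash
python3 -c "
from h import *
go(.4242,-.0772,.203,0)"
```

```text
t 14.3 pos [ 0.4256 -0.0771  0.3465] yaw -0.02 tilt [-0.002  0.001 -1.   ] open 0.405 q6 1.12 F [-0.7 -0.   0. ]
shift [-0.004  0.001  0.574] turn -0.0
```

Call:
drive_tool:
  increments:
    - [[-0.004, 0, 0.12], 0]
    - [[-0.004, 0, 0.25], 0]
    - [[-0.004, 0, 0.37], 0]
    - [[-0.004, 0, 0.45], 0]
    - [[-0.004, 0, 0.51], 0]
    - [[-0.004, 0, 0.55], 0]
    - [[-0.004, 0, 0.565], 0]
    - [[-0.004, 0, 0.575], 0]

```text
time_s: 15.3
eef_pos: [0.4261, -0.0768, 0.2042]
eef_rot: [0.0, 1.0, 0.001, 0.0]
wrist_force: [-0.1, 0.8, -0.7]
opening: 0.403
```

Call:
drive_tool:
  increments:
    - [[0, 0, 0], 0]
    - [[0, 0, 0], 0]
    - [[0, 0, 0], 0]
    - [[0, 0, 0], 0]
    - [[0, 0, 0], 0]
    - [[0, 0, -0.1], 0]
    - [[0, 0, -0.3], 0]
    - [[0, 0, -0.5], 0]
  claw: 0.35

```text
time_s: 16.3
eef_pos: [0.4255, -0.0766, 0.3301]
eef_rot: [-0.0, 1.0, 0.001, -0.0]
wrist_force: [0.4, 0.1, 0.4]
opening: 0.646
```

```bash
python3 -c "
from h import *
go(.6673,.2332,.34,0)"
```

```text
t 16.3 pos [ 0.4255 -0.0766  0.3301] yaw 0.09 tilt [-0.001  0.    -1.   ] open 0.646 q6 1.12 F [0.4 0.1 0.4]
shift [ 0.969 -1.238 -0.04 ] turn 0.001
```

Call:
drive_tool:
  increments:
    - [[0.14, -0.17, -0.04], 0]
    - [[0.28, -0.34, -0.04], 0]
    - [[0.42, -0.51, -0.04], 0]
    - [[0.56, -0.68, -0.04], 0]
    - [[0.7, -0.85, -0.04], 0]
    - [[0.82, -1.0, -0.04], 0]
    - [[0.9, -1.0, -0.04], 0]
    - [[0.97, -1.0, -0.04], 0]
  claw: 0.1

```text
time_s: 17.3
eef_pos: [0.6684, 0.1746, 0.3382]
eef_rot: [0.0, 1.0, 0.002, -0.0]
wrist_force: [-0.8, -0.8, 0.1]
opening: 0.898
```

```bash
python3 -c "
from h import *
i=camera('top');cv2.imwrite('pics/t4.png',cv2.resize(i[130:280,230:430],None,fx=4,fy=4,interpolation=2))
go(.6673,.2332,.182,0)"
```

```text
t 17.35 pos [0.6698 0.1738 0.3384] yaw 0.11 tilt [ 0.001 -0.    -1.   ] open 0.898 q6 1.65 F [-1.4 -2.1  0.1]
shift [-0.01  -0.238  0.626] turn 0.001
```

View pics/t4.png

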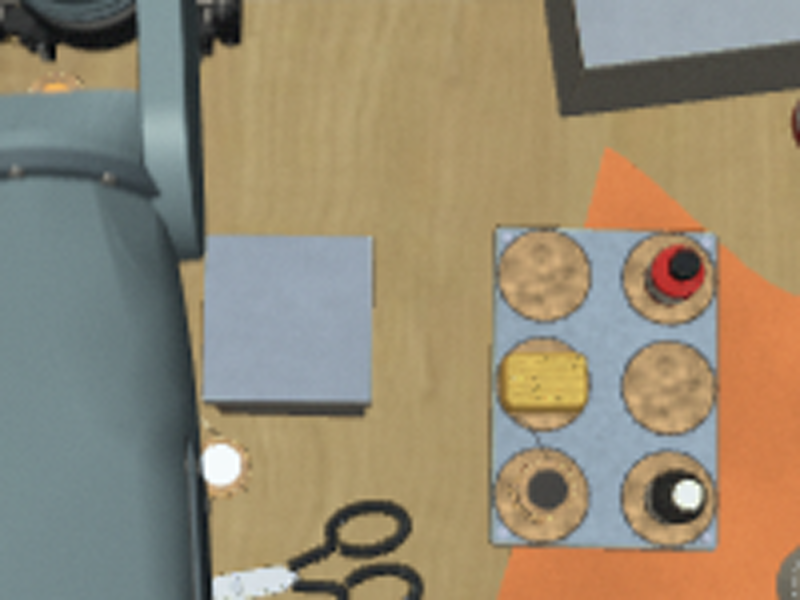

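Call:
drive_tool:
  increments:
    - [[-0.005, -0.1, 0], 0]
    - [[-0.01, -0.2, 0.08], 0]
    - [[-0.01, -0.238, 0.2], 0]
    - [[-0.01, -0.238, 0.35], 0]
    - [[-0.01, -0.238, 0.47], 0]
    - [[-0.01, -0.238, 0.56], 0]
    - [[-0.01, -0.238, 0.626], 0]
    - [[-0.01, -0.238, 0.626], 0]

```text
time_s: 18.35
eef_pos: [0.6646, 0.2334, 0.1808]
eef_rot: [0.0, 1.0, 0.001, -0.001]
wrist_force: [-0.4, -0.3, -0.8]
opening: 0.901
```

Call:
drive_tool:
  increments:
    - [[0, 0, 0], 0]
    - [[0, 0, 0], 0]
    - [[0, 0, 0], 0]
    - [[0, 0, 0], 0]
    - [[0, 0, 0], 0]
    - [[0, 0, 0], 0]
    - [[0, 0, 0], 0]
    - [[0, 0, 0], 0]
  claw: 1

```text
time_s: 19.35
eef_pos: [0.6662, 0.2332, 0.1843]
eef_rot: [-0.0, 1.0, 0.001, 0.002]
wrist_force: [1.3, 0.2, 6.5]
opening: 0.448
```

Call:
drive_tool:
  increments:
    - [[0, 0, -0.05], 0]
    - [[0, 0, -0.15], 0]
    - [[0, 0, -0.3], 0]
    - [[0, 0, -0.45], 0]
    - [[0, 0, -0.6], 0]
    - [[0, 0, -0.66], 0]
    - [[0, 0, -0.66], 0]
    - [[0, 0, -0.66], 0]

```text
time_s: 20.35
eef_pos: [0.6647, 0.233, 0.3451]
eef_rot: [0.0, 1.0, 0.001, -0.002]
wrist_force: [0.1, -0.4, -1.2]
opening: 0.45
```

```bash
python3 -c "
from h import *
go(.5642,-.0787,.345,0)"
```

```text
t 20.35 pos [0.6647 0.233  0.3451] yaw 0.09 tilt [-0.003 -0.001 -1.   ] open 0.45 q6 1.74 F [ 0.1 -0.4 -1.2]
shift [-0.404  1.246  0.003] turn 0.001
```

Call:
drive_tool:
  increments:
    - [[-0.05, 0.12, 0], 0]
    - [[-0.11, 0.3, 0], 0]
    - [[-0.17, 0.48, 0], 0]
    - [[-0.23, 0.66, 0], 0]
    - [[-0.29, 0.82, 0], 0]
    - [[-0.35, 0.95, 0], 0]
    - [[-0.39, 1.0, 0], 0]
    - [[-0.404, 1.0, 0], 0]

```text
time_s: 21.35
eef_pos: [0.5641, -0.0173, 0.3464]
eef_rot: [-0.0, 1.0, 0.0, -0.001]
wrist_force: [-0.4, -0.0, -1.2]
opening: 0.453
```

Call:
drive_tool:
  increments:
    - [[0, 0.12, 0], 0]
    - [[0, 0.22, 0], 0]
    - [[0, 0.246, 0], 0]
    - [[0, 0.246, 0.05], 0]
    - [[0, 0.246, 0.12], 0]
    - [[0, 0.246, 0.22], 0]
    - [[0, 0.246, 0.3], 0]
    - [[0, 0.246, 0.35], 0]

```text
time_s: 22.35
eef_pos: [0.564, -0.0774, 0.2574]
eef_rot: [-0.001, 1.0, 0.001, -0.002]
wrist_force: [-0.5, 0.3, -0.4]
opening: 0.454
```

```bash
python3 -c "
from h import *
cv2.imwrite('pics/s4.png',cv2.resize(camera('side')[60:260,180:440],None,fx=3,fy=3))
go(.563,-.0787,.203,0)"
```

```text
t 22.4 pos [ 0.5637 -0.0775  0.2564] yaw 0.13 tilt [-0.004  0.002 -1.   ] open 0.45 q6 1.22 F [-2.   1.1 -2.2]
shift [-0.002  0.005  0.213] turn 0.001
```

View pics/s4.png

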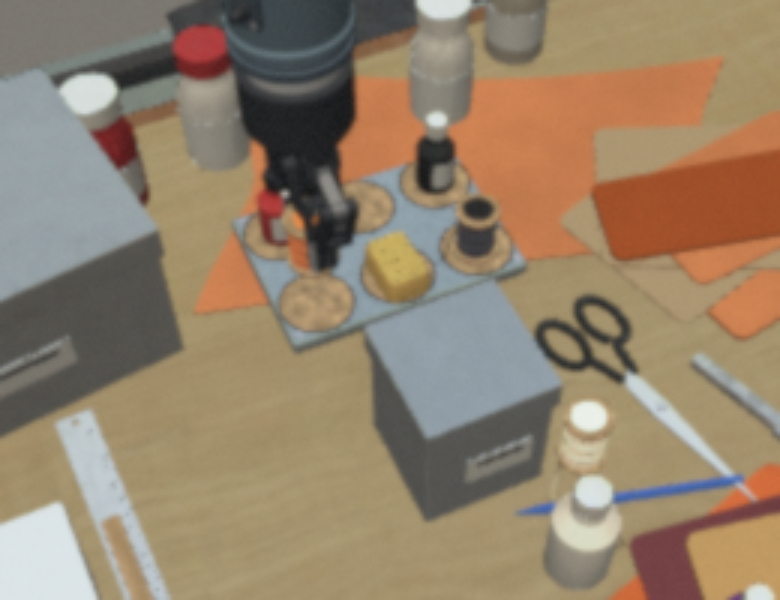

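Call:
drive_tool:
  increments:
    - [[-0.002, 0.004, 0.06], 0]
    - [[-0.002, 0.004, 0.11], 0]
    - [[-0.002, 0.004, 0.15], 0]
    - [[-0.002, 0.004, 0.18], 0]
    - [[-0.002, 0.004, 0.2], 0]
    - [[-0.002, 0.004, 0.21], 0]
    - [[-0.002, 0.004, 0.212], 0]
    - [[-0.002, 0.004, 0.212], 0]

```text
time_s: 23.4
eef_pos: [0.5645, -0.0796, 0.2072]
eef_rot: [0.0, 1.0, 0.001, 0.0]
wrist_force: [-0.1, 0.4, 0.3]
opening: 0.448
```

Call:
drive_tool:
  increments:
    - [[0, 0, 0], 0]
    - [[0, 0, 0], 0]
    - [[0, 0, 0], 0]
    - [[0, 0, 0], 0]
    - [[0, 0, 0], 0]
    - [[0, 0, -0.1], 0]
    - [[0, 0, -0.3], 0]
    - [[0, 0, -0.5], 0]
  claw: 0.32

```text
time_s: 24.4
eef_pos: [0.564, -0.0795, 0.3329]
eef_rot: [-0.0, 1.0, 0.001, -0.001]
wrist_force: [0.6, -0.2, -0.6]
opening: 0.682
```

```bash
python3 -c "
from h import *
go(.4865,.1982,.38,0)"
```

```text
t 24.4 pos [ 0.564  -0.0795  0.3329] yaw 0.09 tilt [-0.001  0.    -1.   ] open 0.682 q6 1.22 F [ 0.6 -0.2 -0.6]
shift [-0.309 -1.111 -0.188] turn 0.001
```

Call:
drive_tool:
  increments:
    - [[-0.03, -0.1, -0.05], 0]
    - [[-0.08, -0.27, -0.12], 0]
    - [[-0.13, -0.44, -0.19], 0]
    - [[-0.18, -0.6, -0.19], 0]
    - [[-0.23, -0.77, -0.19], 0]
    - [[-0.28, -0.93, -0.19], 0]
    - [[-0.309, -1.0, -0.19], 0]
    - [[-0.309, -1.0, -0.19], 0]
  claw: 0.2

```text
time_s: 25.4
eef_pos: [0.4863, 0.1709, 0.3795]
eef_rot: [0.0, 1.0, 0.002, 0.0]
wrist_force: [0.4, -0.3, 0.1]
opening: 0.798
```

```bash
python3 -c "
from h import *
i=camera('side');cv2.imwrite('pics/s5.png',cv2.resize(i[60:300,200:460],None,fx=2.5,fy=2.5))
go(.4865,.1982,.215,0)"
```

```text
t 25.45 pos [0.4868 0.1701 0.3795] yaw 0.15 tilt [ 0.    -0.001 -1.   ] open 0.801 q6 1.67 F [0.6 0.2 0.7]
shift [-0.001 -0.113  0.658] turn 0.002
```

View pics/s5.png

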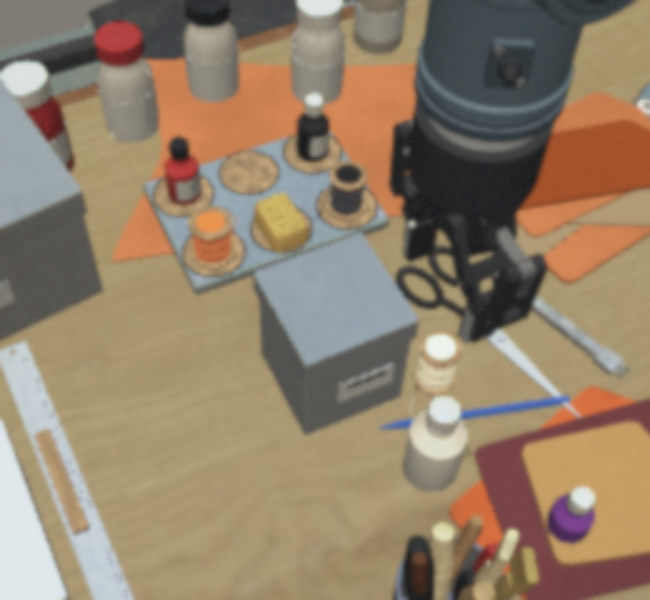

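Call:
drive_tool:
  increments:
    - [[0, -0.08, 0], 0]
    - [[0, -0.113, 0], 0]
    - [[0, -0.113, 0.05], 0]
    - [[0, -0.113, 0.15], 0]
    - [[0, -0.113, 0.25], 0]
    - [[0, -0.113, 0.35], 0]
    - [[0, -0.113, 0.43], 0]
    - [[0, -0.113, 0.5], 0]

```text
time_s: 26.45
eef_pos: [0.4864, 0.1977, 0.2527]
eef_rot: [0.0, 1.0, 0.0, -0.001]
wrist_force: [0.4, -0.4, -0.1]
opening: 0.799
```

Call:
drive_tool:
  increments:
    - [[0, 0, 0.05], 0]
    - [[0, 0, 0.1], 0]
    - [[0, 0, 0.14], 0]
    - [[0, 0, 0.158], 0]
    - [[0, 0, 0.158], 0]
    - [[0, 0, 0.158], 0]
    - [[0, 0, 0.158], 0]
    - [[0, 0, 0.158], 0]

```text
time_s: 27.45
eef_pos: [0.4867, 0.1986, 0.2152]
eef_rot: [-0.0, 1.0, 0.001, 0.0]
wrist_force: [0.2, 0.7, -0.0]
opening: 0.8
```

Call:
drive_tool:
  increments:
    - [[0, 0, 0], 0]
    - [[0, 0, 0], 0]
    - [[0, 0, 0], 0]
    - [[0, 0, 0], 0]
    - [[0, 0, 0], 0]
    - [[0, 0, 0], 0]
    - [[0, 0, 0], 0]
    - [[0, 0, 0], 0]
  claw: 1

```text
time_s: 28.45
eef_pos: [0.487, 0.1987, 0.2155]
eef_rot: [-0.0, 1.0, 0.001, 0.001]
wrist_force: [-0.4, 0.1, 5.6]
opening: 0.505
```

```bash
python3 -c "
from h import *
go(.4865,.1982,.375,0)"
```

```text
t 28.45 pos [0.487  0.1987 0.2155] yaw 0.09 tilt [ 0.001  0.    -1.   ] open 0.505 q6 1.73 F [-0.4  0.1  5.6]
shift [-0.001  0.002 -0.638] turn 0.001
```

Call:
drive_tool:
  increments:
    - [[0, 0, -0.05], 0]
    - [[0, 0, -0.14], 0]
    - [[0, 0, -0.26], 0]
    - [[0, 0, -0.4], 0]
    - [[0, 0, -0.54], 0]
    - [[0, 0, -0.66], 0]
    - [[0, 0, -0.72], 0]
    - [[0, 0, -0.72], 0]

```text
time_s: 29.45
eef_pos: [0.4867, 0.1986, 0.3956]
eef_rot: [-0.0, 1.0, 0.001, 0.001]
wrist_force: [-0.8, -0.7, -1.0]
opening: 0.503
```

Call:
drive_tool:
  increments:
    - [[0, 0.1, 0], 0]
    - [[0, 0.25, 0], 0]
    - [[0.01, 0.42, 0], 0]
    - [[0.02, 0.59, 0], 0]
    - [[0.027, 0.75, 0], 0]
    - [[0.027, 0.88, 0], 0]
    - [[0.027, 0.96, 0], 0]
    - [[0.027, 1.0, 0], 0]

```text
time_s: 30.45
eef_pos: [0.4933, -0.0523, 0.3932]
eef_rot: [-0.001, 1.0, 0.0, -0.001]
wrist_force: [0.0, 0.5, -1.3]
opening: 0.501
```

```bash
python3 -c "
from h import *
go(.4935,-.1578,.395,0)"
```

```text
t 30.45 pos [ 0.4933 -0.0523  0.3932] yaw 0.01 tilt [-0.003  0.001 -1.   ] open 0.501 q6 1.23 F [ 0.   0.5 -1.3]
shift [ 0.001  0.422 -0.008] turn 0.0
```

Over, then down part-way, and a look.

Call:
drive_tool:
  increments:
    - [[0, 0.1, 0], 0]
    - [[0, 0.22, 0], 0]
    - [[0, 0.34, 0], 0]
    - [[0, 0.42, 0], 0]
    - [[0, 0.422, 0.06], 0]
    - [[0, 0.422, 0.14], 0]
    - [[0, 0.422, 0.2], 0]
    - [[0, 0.422, 0.24], 0]

```text
time_s: 31.45
eef_pos: [0.4937, -0.156, 0.3334]
eef_rot: [-0.001, 1.0, 0.001, -0.001]
wrist_force: [-0.9, -0.8, -1.2]
opening: 0.506
```

```bash
python3 -c "
from h import *
i=camera('side');cv2.imwrite('pics/s6.png',cv2.resize(i[60:260,200:400],None,fx=3,fy=3))
go(.4935,-.1578,.2345,0)"
```

```text
t 31.5 pos [ 0.4934 -0.156   0.3325] yaw 0.13 tilt [-0.003  0.002 -1.   ] open 0.507 q6 1.03 F [-0.7  0.3 -1.6]
shift [0.001 0.008 0.392] turn 0.001
```

View pics/s6.png

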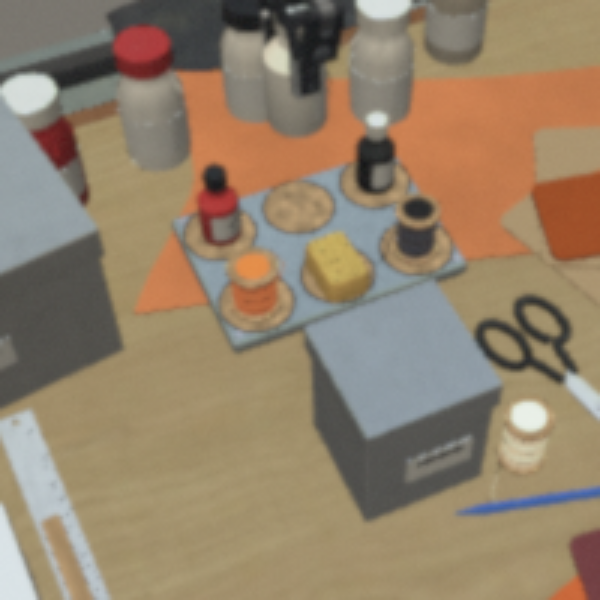

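Call:
drive_tool:
  increments:
    - [[0, 0.007, 0.05], 0]
    - [[0, 0.007, 0.12], 0]
    - [[0, 0.007, 0.2], 0]
    - [[0, 0.007, 0.28], 0]
    - [[0, 0.007, 0.33], 0]
    - [[0, 0.007, 0.36], 0]
    - [[0, 0.007, 0.37], 0]
    - [[0, 0.007, 0.37], 0]

```text
time_s: 32.5
eef_pos: [0.4941, -0.1588, 0.2428]
eef_rot: [0.0, 1.0, 0.001, 0.0]
wrist_force: [-0.3, -0.3, -0.9]
opening: 0.503
```

```bash
python3 -c "
from h import *
go(.4935,-.1578,.2345,0)"
```

```text
t 32.5 pos [ 0.4941 -0.1588  0.2428] yaw 0.09 tilt [ 0.001 -0.    -1.   ] open 0.503 q6 1.03 F [-0.3 -0.3 -0.9]
shift [-0.003 -0.004  0.033] turn 0.001
```

Lower the last 8.5 mm, then open in place; lift only after.

Call:
drive_tool:
  increments:
    - [[0, 0, 0.01], 0]
    - [[0, 0, 0.02], 0]
    - [[0, 0, 0.025], 0]
    - [[0, 0, 0.03], 0]
    - [[0, 0, 0.034], 0]
    - [[0, 0, 0.034], 0]
    - [[0, 0, 0.034], 0]
    - [[0, 0, 0.034], 0]

```text
time_s: 33.5
eef_pos: [0.494, -0.1586, 0.234]
eef_rot: [0.0, 1.0, 0.001, 0.0]
wrist_force: [-0.5, 0.1, -1.6]
opening: 0.498
```

Call:
drive_tool:
  increments:
    - [[0, 0, 0], 0]
    - [[0, 0, 0], 0]
    - [[0, 0, 0], 0]
    - [[0, 0, 0], 0]
    - [[0, 0, 0], 0]
    - [[0, 0, 0], 0]
    - [[0, 0, -0.03], 0]
    - [[0, 0, -0.06], 0]
  claw: 0.28

```text
time_s: 34.5
eef_pos: [0.494, -0.1587, 0.2496]
eef_rot: [0.0, 1.0, 0.001, 0.0]
wrist_force: [0.5, -0.2, -0.6]
opening: 0.719
```

Call:
drive_tool:
  increments:
    - [[0, 0, -0.1], 0]
    - [[0, 0, -0.2], 0]
    - [[0, 0, -0.35], 0]
    - [[0, 0, -0.5], 0]
    - [[0, 0, -0.6], 0]
    - [[0, 0.05, -0.6], 0]
    - [[0, 0.2, -0.6], 0]
    - [[0, 0.3, -0.6], 0]

```text
time_s: 35.5
eef_pos: [0.4936, -0.2352, 0.3977]
eef_rot: [-0.0, 1.0, 0.001, -0.001]
wrist_force: [0.5, 0.4, -0.9]
opening: 0.721
```

Call:
drive_tool:
  increments:
    - [[-0.1, 0.1, 0], 0]
    - [[-0.25, 0.25, 0], 0]
    - [[-0.4, 0.4, 0], 0]
    - [[-0.55, 0.55, 0], 0]
    - [[-0.7, 0.7, 0], 0]
    - [[-0.8, 0.8, 0], 0]
    - [[-0.8, 0.9, 0], 0]
    - [[-0.8, 0.9, 0], 0]

```text
time_s: 36.5
eef_pos: [0.2932, -0.4604, 0.3975]
eef_rot: [-0.001, 1.0, -0.0, -0.0]
wrist_force: [0.1, 0.2, 0.2]
opening: 0.722
```

```bash
python3 - <<'E'
from h import *
i=camera('top');s=camera('side')
a=cv2.resize(i[170:280,340:430],None,fx=5,fy=5,interpolation=2);b=cv2.resize(s[60:200,200:350],None,fx=3,fy=3,interpolation=2)
c=np.zeros((max(a.shape[0],b.shape[0]),800,3),np.uint8);c[:a.shape[0],:400]=a[:,:400];c[:b.shape[0],400:]=b[:,:400];cv2.imwrite('pics/f.png',c)
# board frame from measured rounds
O=np.array([.4939,-.1179]);ang=np.arctan2(-.0015,.14)
Rm=np.array([[np.cos(ang),np.sin(ang)],[-np.sin(ang),np.cos(ang)]])
h=cv2.cvtColor(i,cv2.COLOR_BGR2HSV)
for nm,lo,hi,p,z in [("black",(0,0,0),(180,90,85),(.424,-.077),.064),("orange",(10,130,200),(22,255,255),(.564,-.079),.062),("wax",(20,120,100),(32,255,255),(.494,-.078),.038),("gluecap",(0,0,215),(180,25,255),(.4935,-.158),.119)]:
    u,v=proj('top',[*p,z]);m=np.zeros(i.shape[:2],np.uint8);cv2.circle(m,(round(u),round(v)),13 if nm=="wax" else 9,255,-1);m&=cv2.inRange(h,lo,hi)
    n,l,st,ce=cv2.connectedComponentsWithStats(m)
    if n<2:print(nm,"none");continue
    k=1+st[1:,4].argmax();P=ray('top',*ce[k],z);print(nm,st[k],P.round(4),"board",(Rm@(P[:2]-O)).round(4))
go(.4,-.2,.38)
E
```

```text
black [362 248  10   9  65] [ 0.4253 -0.0769  0.064 ] board [-0.069   0.0403]
orange [362 191  11  10  85] [ 0.5648 -0.0787  0.062 ] board [0.0705 0.04  ]
wax [355 218  22  15 296] [ 0.4938 -0.0778  0.038 ] board [-0.0005  0.0401]
gluecap [399 218  10  10  74] [ 0.4923 -0.1577  0.119 ] board [-0.0011 -0.0398]
t 36.6 pos [ 0.2941 -0.4587  0.3977] yaw 0.07 tilt [-0.001  0.002 -1.   ] open 0.72 q6 0.35 F [ 0.1  0.6 -0.6]
shift [ 0.425 -1.034  0.073] turn 0
```

View pics/f.png

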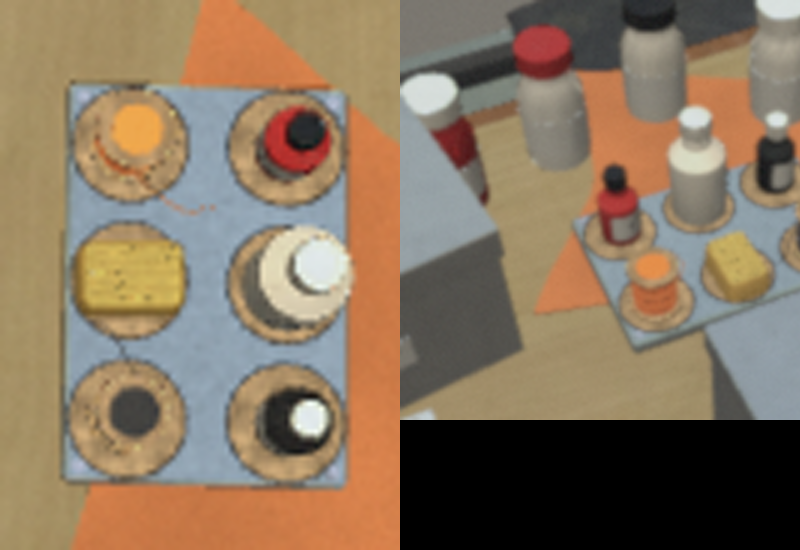

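All four items are upright and centred to within about 1 mm, and the paints have not moved. Handing in.

```bash
python3 -c "
from bench import *
print(hand_in())"
```

```text
the job is handed in; nothing more can be done
None
```

The kit is complete and handed in at about 37 s of the 96 s allowed; `hand_in` gave no verdict.

- **Placement:** The wax, black spool, orange spool and glue went onto the board in that order. The black spool is left of the black paint (near row), the orange spool left of the red paint (far row), and the wax left of the glue (middle row).
- **Centring:** The last top-camera measurement put each item within about 1 mm of its round centre, against a tolerance of 12 mm. The calibration is good to about 2 mm.
- **Upright and undisturbed:** In the final pictures all four placed items stand properly. Both paints look upright and unmoved, judged by eye and not measured. The white spool was outside the last crop. It stood undisturbed in the picture taken just before the glue was set down, and the arm did not go near it afterwards.
- **Less than ideal:** The orange spool was released about 3 mm above its round, but it settled upright and centred.

No check failed. The two cameras differed by about 1–4 mm on the starting positions, so I used the average.

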